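Unhook a sagging bolt and hold a guard gate ajar

ROBOT

A 6-joint arm with a two-finger parallel gripper is mounted at the origin on a cart in front of the work surface, level with it; the furniture and walls round the work are solid. World frame = base frame: x ahead of the robot, y to its left, z up, the work surface at z = 0. Lengths are in mm, angles in rad, forces in N, time in s.
With the tool pointing down it reaches from about 275 to 725 mm from the base axis. Payload 15.9 kg.
Tool frame: the origin (TCP) lies at the very end of the fingers, on their centre line; the grasp point (between the pads) lies 19 mm behind it (robot.pinch_z is the distance from the TCP to the grasp point, in mm); z points along the fingers, y is the line along which they close (so a half turn about z gives the same grasp; the last joint's range is limited). The gripper opens to 85 mm and grips with 20 to 120 N. Pads are 22 mm wide; open, the fingers measure 114 mm over their backs; the gripper's body (76 mm by 85 mm) begins 54 mm behind the grasp point. The pads swing forward as they close: fully open they stand 13 mm farther back than shut.
Start: joints at [-1.298, 0.213, -0.034, 1.323, 0, 1.571], TCP at [134.709, -481.497, 231.306] pointing down, gripper open.
Joint ranges: [-2.98, 2.98], [-0.74, 1.72], [-1.14, 1.35], [-2.1, 2.04], [-1.57, 1.44], [-3.14, 3.14]. Speed limits (rad/s): [1.89, 1.89, 2.39, 2.57, 3.14, 3.14].

INTERFACE

Orientations are given as a unit quaternion [x, y, z, w].
In Python, from cell import robot gives the robot as it stands. Calls block until the motion is done:
- robot.move_to(position, orientation): joint-space move of the TCP to a pose.
- robot.movel(position, speed=150, orientation=None, threshold=None): straight line of the TCP; orientation=None keeps the orientation; speed is the mean speed in mm/s. With threshold (N) it stops when the force on the tool has changed by that much, and returns True; else False.
- robot.move_j(angles): joint-space move.
- robot.release() and robot.grab(newtons=None): open the fingers fully, or close them until they stop; newtons is the grip in N (None keeps the last).
- robot.sleep(seconds).
- robot.ik(position, orientation): joint angles nearest the present ones, or None.
- robot.get_obs(): the state.
- robot.get_image(name): name is "scene" or "top"; returns a dict with "frame" (384x512x3 uint8, red, green, blue), "depth" (384x512 float32, mm along the optical axis (not along the pixel's ray), 0 where there is no reading), "mtx" (3x3 intrinsics, pixels), "rvec" (rotation vector, rad) and "tvec" (3), from world to camera coordinates, as OpenCV has them. Camera axes: x right, y down, z forward; pixel columns grow to the right and rows downward; lengths in mm; the calibration is good to about 2 mm. A picture is of the moment at which its call begins.
A pose or a line that the arm cannot do raises robot.IKError and nothing moves.
- robot.job_done(): hands the job in; it is judged then, once.
Trained networks look in a picture, given as the dict that the camera call returned (one of the last four; its "shot" number tells which), for a name from the list of things; names that differ only in an ending like _2 or _b are one class to them, and where a whole thing is asked for, a point or a joint stands for the part that bears it (a point fixed in the world has none). Each returns a list of dicts, best first, with "confidence" (0 to 1); they miss things now and then, are a little off and sometimes report something else, mostly with a low value. They report only what shows in the picture. A call takes as long as a camera call. They do not tell look-alikes from the thing itself.
- robot.regions_of(picture, query): "mask" (384x512 bool, what is visible of it) and "centre" ([column, row] as shares, 0 to 1, of the picture: columns of its width, rows of its height, amid what is visible of it).
- robot.tip_of(picture, query): "centre" ([column, row] as shares, 0 to 1, of the picture: columns of its width, rows of its height: a listed point, or the origin of a listed thing).
The state is a dict: "clock": time; "joints": joint angles; "dq": joint speeds; "joint_torque": joint torques, N m; "tcp_pos": TCP position; "tool_rot": TCP orientation; "contact_force": force on the tool from outside, world axes, zero at the start; "torque": the same for the moment, N m; "grip_width": finger opening in mm; "grasp_force": force on a finger pad.
Only numpy, scipy, OpenCV 4.12 (cv2) and the standard library are available. Lean on these libraries where they do the work, as an engineer would, in place of code of your own. Each camera call takes 0.05 s, during which the arm holds its last target. There are 200 camera calls.

TASK

The canister stands in the way of the small orange guard gate: lift it by its handle off the low stand, set it upright and wholly on the round cork coaster, and let go. Then take the red ball knob of the gate's sagging bolt, lift it so that the nose rides over the keeper's bent lip while you draw the bolt fully back, and swing the gate open toward you to about 30 degrees. Finish while holding the knob there, bolt still drawn and gate still (it shuts by itself if let go), and leave the jar, bottles, marker and tape alone.

Things in the scene. Friction and masses are not known exactly. Their poses are not given: they have to be found in the camera images.
- canister: Blue cylindrical canister with a steel band, 60 mm diameter, 90 mm tall, about 0.3 kg, closed, loose. Origin at the centre of its underside, z up. A rigid arched steel bail handle rises over its top in the plane of its own x and z axes.
- canister_handle (a point): Middle of the bail's black grip sleeve, 130 mm above the canister's underside (40 mm clear above its lid). The sleeve is a level bar 12 mm thick and 34 mm long along the canister's x axis: pinch it from above, closing along the canister's y.
- stand: Low round steel stand on three rubber feet, 84 mm diameter, 30 mm tall, fixed on the table in front of the gate; the gate passes over it but not past the canister. Origin under its centre. To the right of the guard a tall microscope's eyepieces reach out over the table: the arm starts beyond them and has to pass folded back or well above.
- coaster: Round cork coaster, 110 mm diameter, 4 mm thick, fixed on the table to the left of the guard. Origin at the centre of its underside.
- guard: Fixed guard: dark base plate 250 mm wide (y), aluminium posts, orange side panels, a gate in front; posts and gate rail end 120 mm above the table. Origin on the table in the closed gate's plane, midway between the front posts (at y = +105 and -105 mm). -x: side the gate opens to (towards the robot); +y: hinge side (left seen from the robot); -y: keeper side.
- gate_hinge (a point): Point on the gate's vertical hinge axis, at the top of the gate (120 mm above the table): guard x = 0, y = +93 mm. The closed gate runs 172 mm from here along the guard's -y; it is 12 mm thick and spans 45 to 120 mm above the table.
- gate (a joint): Opening angle of the gate, rad: 0 shut, grows as its free end swings towards the robot (clockwise seen from above), up to 1.2. A spring hinge closes it: about 0.1 N m when shut, 0.2 N m at 0.5 rad, so it falls shut if let go.
- barrel (a joint): Lift of the bolt, rad: it tips in the gate's plane about point bolt_pivot. 0 = sagging (nose 0.05 rad below level, where its weight, about 0.15 kg, takes it), 0.14 = lifted to its stop. The nose flange clears the lip from about 0.06 (knob raised some 5 mm); raising the knob 8 mm gives about 0.1, 12 mm reaches the stop.
- bolt (a joint): Draw of the bolt, m: 0 to 0.006 at the start (shot home), grows as it slides towards the gate hinge, 0.040 = fully back at its stop. Friction about 1.2 N, no spring. Not lifted, the nose flange catches on the keeper's lip at about 0.011; it is clear of the keeper from about 0.030. Until then the gate cannot open.
- bolt_handle: Red ball knob, 24 mm diameter, on an upright 9 mm stem on the bolt. Origin: ball centre, some 190 mm above the table, 48 mm above the bolt's axis, 85 mm from bolt_pivot at draw 0 (120 mm from the gate hinge). y: along the bolt to the gate hinge; z: up the stem. Keeper side: a guide 166 mm high above the table, 26 mm from the ball's centre; across the gate it is free.
- clear_jar: Bystander: small clear jar with a black foot, 48 mm diameter, 69 mm tall, loose. Origin under its centre.
- dropper_bottle: Bystander: white squeeze bottle with a needle nozzle, 40 mm diameter, 104 mm tall, loose. Origin under its centre.
- amber_bottle: Bystander: small amber bottle with a black cap, 33 mm diameter, 81 mm tall, loose. Origin under its centre.
- marker: Bystander: white marker pen with a blue cap, 124 mm long, lying loose. Origin under its middle.
- tape_roll: Bystander: blue tape roll, 92 mm diameter, 19 mm tall, lying loose. Origin under its centre.
- keeper_lip (a point): Middle of the top edge of the brass lip bent up across the inner end of the keeper, 134 mm above the table, guard y = -92 mm. The keeper, on the right post, is a steel U open on top: cheeks 33 mm apart across the bolt, from 6 to 34 mm beyond the lip (guard -y), 122 to 168 mm above the table.
- bolt_pivot (a point): Centre of the barrel that carries the bolt, on its level tipping axis across the gate: 35 mm from the gate hinge along the gate, 148 mm above the table.
- bolt_nose (a point): End of the bolt's nose, on its axis, 175 mm from bolt_pivot at draw 0. The last 10 mm is a flange 28 mm in diameter; the rod behind it is 10 mm thick.
There are look-alikes about, which are no part of the job. What is meant by the canister is not turquoise or yellow, and is the larger of those in its own colour.

How it is judged (in metres and radians):
On the way, in this order (a step that is already met when the one before it is completed fails the run):
1. the canister stands upright on the coaster, let go (horizontal distance between canister and coaster below 0.03 m and height (world z) of canister below 0.012 m and angle between canister's own z axis and vertical below 0.1 rad and contact force between the fingers and canister below 0.1 N and linear speed of canister below 0.03 m/s), for 0.2 s.
2. the bolt is drawn out of the keeper (value of joint bolt above 0.032 m), for 0.1 s.
At the end, for the whole second after the job is handed in: The gate is held still, open between 0.36 and 0.72 rad (21 to 41 degrees), the fingers still pressing on the bolt's ball knob with over 1 N, the bolt drawn by more than 22 mm; the canister stands upright (within 0.1 rad) on the coaster, its centre within 30 mm of the coaster's (value of joint gate between 0.36 and 0.72 rad and velocity of joint gate between -0.08 and 0.08 rad/s and value of joint bolt above 0.022 m and contact force between the fingers and bolt_handle above 1 N and horizontal distance between canister and coaster below 0.03 m and height (world z) of canister below 0.012 m and angle between canister's own z axis and vertical below 0.1 rad); the arm keeps its last pose, push and grip.
It fails at once if the canister is tipped over or spilled (tilted over 0.6 rad) (angle between canister's own z axis and vertical above 0.6 rad).
It fails at once if a bystander is moved by more than 30 mm (distance of any of clear_jar, dropper_bottle, amber_bottle, marker, tape_roll from where it was at the start of the episode above 0.03 m).
It also fails if it takes over 54 s, if anything falls off the work surface, if the arm or the gripper's body presses on something with over 40 N, if the wrist force passes 120 N, or if a joint passes its speed limit or range.

## Working session

There is one attempt and no reset: what is moved stays moved. The work goes in short steps, each a Python script; the robot and the scene stay as the last script left them, time stands still between calls to the robot, and variables do not carry over. Pictures are saved under pics/ and viewed, at most 10 in all, crops included, and the job is handed in when it is done.

```bash
ls; mkdir -p pics; cat > h.py <<'E'
import numpy as np, cv2
from cell import robot
from scipy.spatial.transform import Rotation as R
def cam(p):
    Rm=cv2.Rodrigues(np.array(p["rvec"],float))[0]; return Rm,np.array(p["tvec"],float).ravel(),np.array(p["mtx"],float)
def cloud(p,mask=None):
    Rm,t,K=cam(p); d=p["depth"]; m=(d>0) if mask is None else (mask&(d>0))
    v,u=np.nonzero(m); z=d[v,u]
    c=np.c_[(u-K[0,2])/K[0,0]*z,(v-K[1,2])/K[1,1]*z,z]
    return (c-t)@Rm
def ray(p,uv):
    Rm,t,K=cam(p); d=Rm.T@np.linalg.solve(K,[uv[0],uv[1],1.]); return -Rm.T@t,d/np.linalg.norm(d)
def tri(rays):
    A=0;b=0
    for o,d in rays:
        M=np.eye(3)-np.outer(d,d);A=A+M;b=b+M@o
    x=np.linalg.solve(A,b); return x,[np.linalg.norm((np.eye(3)-np.outer(d,d))@(x-o)) for o,d in rays]
def atz(p,uv,z):
    o,d=ray(p,uv); return o+d*(z-o[2])/d[2]
def px(c): return np.array(c["centre"])*[512,384]
def proj(p,X): return cv2.projectPoints(np.array(X,float).reshape(-1,3),np.array(p["rvec"],float),np.array(p["tvec"],float),np.array(p["mtx"],float),None)[0].reshape(-1,2)
E
python3 - <<'E'
from h import *
o=robot.get_obs();print({k:np.round(v,3) for k,v in o.items()})
P={n:robot.get_image(n) for n in("scene","top")}
cv2.imwrite("pics/a.png",cv2.cvtColor(P["scene"]["frame"],cv2.COLOR_RGB2BGR))
cv2.imwrite("pics/b.png",cv2.cvtColor(P["top"]["frame"],cv2.COLOR_RGB2BGR))
import pickle;pickle.dump(P,open("P.pkl","wb"))
names="canister canister_handle stand coaster gate_hinge bolt_handle keeper_lip bolt_pivot bolt_nose clear_jar dropper_bottle amber_bottle marker tape_roll guard".split()
for n in names:
    for k,p in P.items():
        for r in robot.tip_of(p,n)[:4]: print(n,k,px(r).round(1),round(r["confidence"],2))
E
```

```text
pics
{'clock': np.float64(0.0), 'joints': array([-1.298,  0.213, -0.035,  1.324, -0.   ,  1.571]), 'dq': array([-0.001, -0.001,  0.002,  0.001,  0.001, -0.   ]), 'joint_torque': array([-2.0000e-03, -6.8616e+01,  4.8712e+01,  1.8000e-02,  0.0000e+00,
       -0.0000e+00]), 'tcp_pos': array([ 134.593, -481.169,  230.813]), 'tool_rot': array([ 0.991,  0.136, -0.   , -0.001]), 'contact_force': array([-0.312, -0.827,  0.091]), 'torque': array([ 0.014,  0.019, -0.002]), 'grasp_force': np.float64(0.0), 'grip_width': np.float64(85.57)}
canister scene [239.7 243.3] 0.79
canister scene [162.1 256.8] 0.67
canister scene [276.7 236.1] 0.59
canister scene [269.3 186.6] 0.53
canister top [218.5 223.1] 0.72
canister top [169.9 189.4] 0.64
canister top [288.9 194.1] 0.47
canister top [250.1 238.3] 0.42
canister_handle scene [157.9 235.9] 0.7
canister_handle scene [238.6 216.9] 0.68
canister_handle scene [275.2 221. ] 0.67
canister_handle scene [268.9 164.2] 0.6
canister_handle top [215.5 216.6] 0.88
canister_handle top [287.1 185.9] 0.74
canister_handle top [158.3 175.8] 0.69
canister_handle top [140
[... 290 characters left out ...]
p [224.  189.9] 0.48
bolt_handle top [249.8 196.6] 0.4
keeper_lip scene [244.8 190.4] 0.63
keeper_lip top [244.2 199.4] 0.56
bolt_pivot scene [206.9 215.8] 0.86
bolt_pivot top [202.9 195.1] 0.59
bolt_nose scene [253.4 186.5] 0.6
bolt_nose top [251.5 197.7] 0.73
clear_jar scene [296.1 199.9] 0.85
clear_jar top [291.2 224.9] 0.63
clear_jar top [144.9 217.1] 0.49
dropper_bottle scene [139.6 278.8] 0.5
dropper_bottle top [141.2 188. ] 0.51
amber_bottle scene [128.8 261.3] 0.71
amber_bottle top [189.9 196.9] 0.47
amber_bottle top [149.4 165.7] 0.46
marker scene [305.4 229.7] 0.67
marker top [273.9 246.4] 0.59
tape_roll top [365.7 250.7] 0.8
guard scene [226. 233.] 0.65
guard top [218.1 199.4] 0.6
```

```bash
python3 - <<'E'
import pickle,cv2
P=pickle.load(open("P.pkl","rb"))
for k,(x0,y0,x1,y1) in {"scene":(110,120,350,300),"top":(110,135,310,285)}.items():
    c=P[k]["frame"][y0:y1,x0:x1,::-1]; cv2.imwrite(f"pics/c_{k}.png",cv2.resize(c,(800,600),interpolation=cv2.INTER_CUBIC))
E
```

```text
(no output)
```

View pics/a.png

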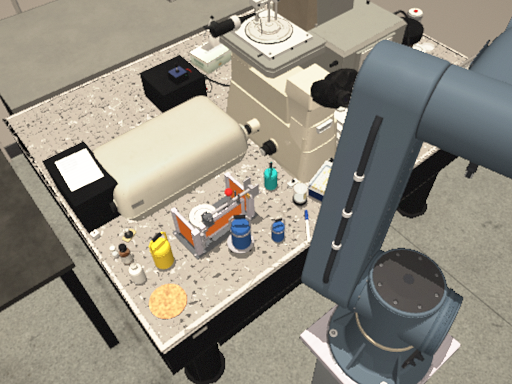

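View pics/b.png

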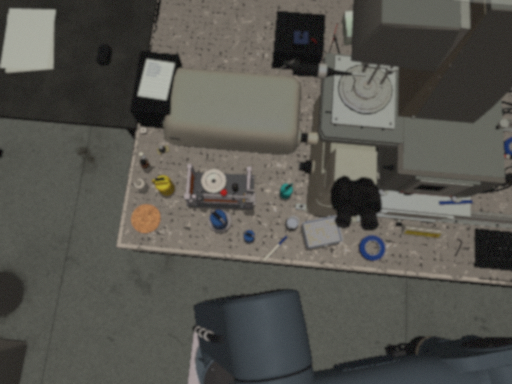

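View pics/c_scene.png

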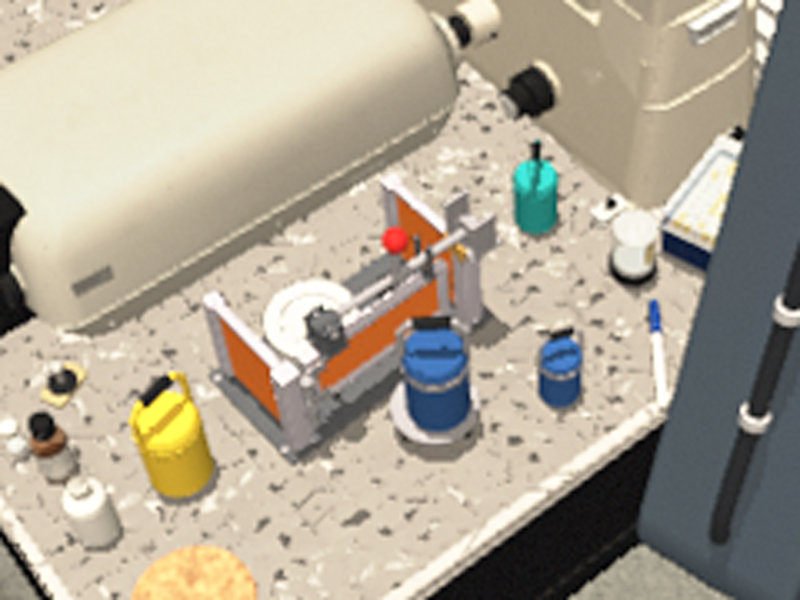

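View pics/c_top.png

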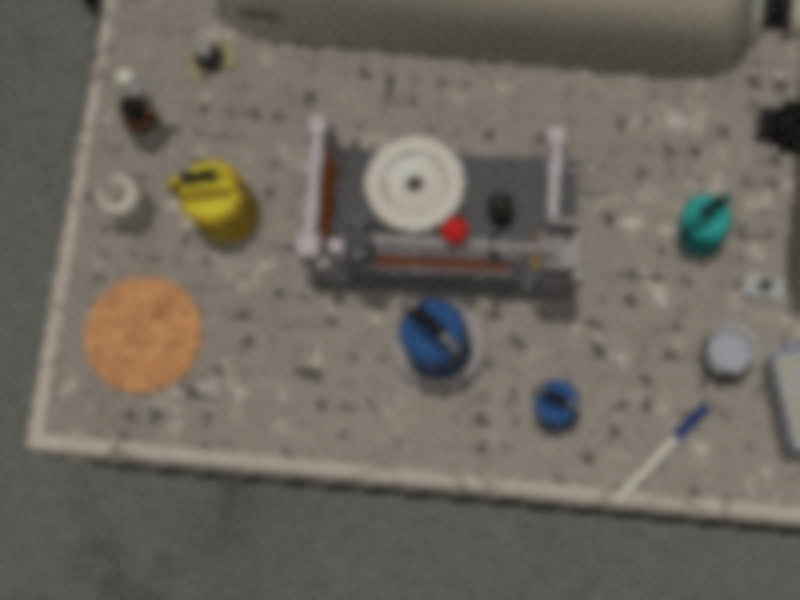

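The scene shows four canister-like things: the large blue one on the stand (scene 240,238 / top 218,219), a small blue one (277,231 / 249,236), a turquoise one (270,178 / 287,188) and a yellow one (162,253 / 163,184). I choose the large blue one on the stand. In the crop it sits in front of the gate, with its bail sleeve running obliquely. The red knob is at scene (229,192) / top (224,192), and the coaster at scene (168,300) / top (145,218).

```bash
python3 - <<'E'
from h import *
P={n:robot.get_image(n) for n in("scene","top")}
S,T=P["scene"],P["top"]
for n,p in P.items(): print(n,"cam at",ray(p,(256,192))[0].round())
def best(q,near):
    out=[]
    for k in("scene","top"):
        rs=[r for r in robot.tip_of(P[k],q) if np.linalg.norm(px(r)-near[k])<14]
        out.append(ray(P[k],px(rs[0])) if rs else None)
    return tri(out) if all(o is not None for o in out) else None
N={"canister":((240,243),(218,222)),"canister_handle":((239,217),(216,217)),"stand":((241,247),(221,220)),"coaster":((169,297),(144,218)),
"gate_hinge":((193,228),(190,199)),"bolt_handle":((228,193),(224,191)),"keeper_lip":((245,190),(244,199)),"bolt_pivot":((207,216),(203,195)),"bolt_nose":((253,186),(251,198)),"guard":((226,233),(218,199)),
"clear_jar":((296,200),(291,225)),"dropper_bottle":((139,279),(141,188)),"amber_bottle":((129,261),(145,165)),"marker":((305,230),(274,246))}
for q,(a,b) in N.items():
    r=best(q,{"scene":a,"top":b}); print(q, None if r is None else (r[0].round(1),np.round(r[1],1)))
# colour segments
for k,p in P.items():
    hsv=cv2.cvtColor(p["frame"],cv2.COLOR_RGB2HSV)
    red=((hsv[...,0]<5)|(hsv[...,0]>175))&(hsv[...,1]>180)&(hsv[...,2]>120)
    n,l,st,ce=cv2.connectedComponentsWithStats(red.astype(np.uint8))
    for i in range(1,n):
        if st[i,4]>5: print("red",k,st[i],ce[i].round(1),np.median(cloud(p,l==i),0).round(1))
    for q in("coaster","canister","canister_handle","bolt_handle"):
        for r in robot.regions_of(p,q)[:3]:
            c=cloud(p,r["mask"]); 
            if len(c): print(q,k,px(r).round(1),r["mask"].sum(),round(r["confidence"],2),"mean",c.mean(0).round(1),"min",c.min(0).round(),"max",c.max(0).round())
E
```

```text
scene cam at [-190.  552. 1258.]
top cam at [ 250.  -20. 1445.]
canister (array([481.1, 116.9,  26.2]), array([4.1, 4.1]))
canister_handle (array([469.2, 107.8, 172.5]), array([4.1, 4.1]))
stand (array([471.1, 107.5,  -7.2]), array([2.9, 2.9]))
coaster (array([468.9, 385. ,   1.1]), array([7.2, 7.2]))
gate_hinge (array([543. , 218. , 104.9]), array([7.5, 7.5]))
bolt_handle (array([551.4,  94.3, 181.2]), array([0.6, 0.6]))
keeper_lip (array([547.1,  19.5, 138.9]), array([0.3, 0.3]))
bolt_pivot None
bolt_nose (array([5.523e+02, 4.000e-01, 1.450e+02]), array([8.3, 8.3]))
guard (array([543.9, 119.8,   6.5]), array([1.2, 1.2]))
clear_jar None
dropper_bottle (array([569.4, 411.9,  12.9]), array([4.5, 4.5]))
amber_bottle (array([676.2, 407.3, -25.2]), array([4.3, 4.3]))
marker (array([ 410.6, -116. ,  -34.4]), array([7.1, 7.1]))
red scene [225 188   7   8  42] [228.2 191.8] [540.3  94.4 197. ]
coaster scene [168.  300.8] 1058 0.77 mean [462.3 387.7   2.7] min [409. 330.  -6.] max [523. 442.  12.]
coaster scene [226.8 194.3] 69 0.5 mean [547.2  93.6 180.2] min [531.  26.  -1.] max [679. 105.
[... 1092 characters left out ...]
316.5  81.6] min [556. 291.  -3.] max [614. 378. 140.]
canister top [215.3 219.4] 324 0.63 mean [467.3 105.9 110. ] min [442.  76.  -6.] max [519. 152. 169.]
canister top [220.7 193.9] 242 0.54 mean [544.6  95.8 153.2] min [530.   4.  -0.] max [584. 189. 204.]
canister_handle top [217.4 219.9] 298 0.87 mean [467.6 106.2 116. ] min [443.  79.  -6.] max [519. 152. 169.]
canister_handle top [287.7 192.9] 170 0.7 mean [ 602.4 -120.8   64.2] min [ 584. -149.   -5.] max [645. -98. 109.]
canister_handle top [250.2 236.8] 132 0.64 mean [426.7  -3.2  62.1] min [409. -23.  -1.] max [450.  17. 100.]
bolt_handle top [222.5 191. ] 30 0.47 mean [542.7  92.3 198.9] min [534.  85. 192.] max [551. 101. 204.]
```

```bash
cat >> h.py <<'E'
def line(c):
    m=np.median(c[:,:2],0); 
    vx,vy,x0,y0=cv2.fitLine(c[:,:2].astype(np.float32),cv2.DIST_HUBER,0,.01,.01).ravel(); return m.round(1),np.degrees(np.arctan2(vy,vx)).round(1),(float(x0),float(y0))
E
python3 - <<'E'
from h import *
P={n:robot.get_image(n) for n in("scene","top")}
print("ball",tri([ray(P["scene"],(228.2,191.8)),ray(P["top"],(223.2,192.1))]))
for k,p in P.items():
    V=np.full((384,512,3),np.nan); V[p["depth"]>0]=cloud(p); f=p["frame"].astype(int)
    mx=f.max(2); bl=(f[...,2]-f[...,0]>40)
    near=np.hypot(V[...,0]-467,V[...,1]-108)<60
    c=V[near&(V[...,2]>146)&(V[...,2]<175)]; print(k,"handle",len(c),line(c),c.mean(0).round(1),c[:,:2].min(0),c[:,:2].max(0),c[:,2].max())
    d=V[near&(V[...,2]>153)&(V[...,2]<175)&(mx<75)]; print(" sleeve dark",len(d),line(d) if len(d)>3 else "",d.mean(0).round(1))
    e=V[near&(V[...,2]>112)&(V[...,2]<128)&bl]; print(" lid",len(e),e.mean(0).round(1),e.min(0).round(1),e.max(0).round(1))
    s=V[near&(V[...,2]>25)&(V[...,2]<34)]; print(" stand top",len(s),s.min(0).round(1),s.max(0).round(1), s.mean(0).round(1))
    # gate rail
    g=(V[...,0]>510)&(V[...,0]<575)&(V[...,1]>30)&(V[...,1]<200)
    r=V[g&(V[...,2]>112)&(V[...,2]<125)]; print(" rail",len(r),line(r))
    b=V[(V[...,0]>510)&(V[...,0]<575)&(V[...,1]>0)&(V[...,1]<160)&(V[...,2]>138)&(V[...,2]<160)]; print(" rod",len(b),line(b))
    c2=V[(V[...,0]>520)&(V[...,0]<570)&(V[...,1]>-10)&(V[...,1]<60)&(V[...,2]>152)]; print(" keeper cheeks/guide",len(c2),c2.round(0)[::max(1,len(c2)//12)].tolist())
    po=V[(V[...,0]>510)&(V[...,0]<580)&(V[...,1]>-30)&(V[...,1]<260)&(V[...,2]>114)&(V[...,2]<124)]
    for lo,hi in((-30,30),(200,260)):
        q=po[(po[:,1]>lo)&(po[:,1]<hi)]; print(" post",len(q),q.mean(0).round(1) if len(q) else "",q.min(0).round() if len(q) else "",q.max(0).round() if len(q) else "")
    B=V[(V[...,2]>185)&(V[...,2]<206)&(np.hypot(V[...,0]-543,V[...,1]-93)<25)]; print(" ball",len(B),B.mean(0).round(1),B.min(0).round(1),B.max(0).round(1))
# microscope extents near
    q=V[(V[...,1]<-60)&(V[...,0]>350)&(V[...,2]>120)&(V[...,2]<700)&(V[...,1]>-450)&(V[...,0]<800)]
    print(" scope",len(q),q.min(0).round(),q.max(0).round())
    for y in range(-450,-60,50):
        w=q[(q[:,1]>=y)&(q[:,1]<y+50)]
        if len(w): print("   y",y,"minx",np.percentile(w[:,0],2).round(),"z at front",w[w[:,0]<w[:,0].min()+60][:,2].max().round())
E
```

```text
ball (array([546.19680367,  91.44251635, 189.884142  ]), [np.float64(0.1703032450606938), np.float64(0.17030324506062328)])
scene handle 80 (array([471.9, 111.4]), np.float32(52.4), (473.37359619140625, 113.2552490234375)) [472.4 111.6 160.2] [449.33326274  84.7810516 ] [492.48237621 137.26218652] 167.8236381738111
 sleeve dark 37 (array([471.5, 110.7]), np.float32(58.0), (471.78155517578125, 110.1002426147461)) [471.8 110.4 163.3]
 lid 240 [469.1 111.9 118.3] [442.3  82.1 112. ] [497.9 138.  124.7]
 stand top 172 [434.1  71.3  25. ] [517.7 153.5  33.7] [464.2 124.4  29.4]
 rail 200 (array([541.1, 119.9]), np.float32(-86.5), (541.118408203125, 117.5213851928711))
 rod 245 (array([543.1,  63.1]), np.float32(-86.7), (543.0703735351562, 81.23422241210938))
 keeper cheeks/guide 67 [[569.0, 0.0, 168.0], [566.0, 11.0, 169.0], [568.0, 14.0, 165.0], [567.0, 22.0, 167.0], [568.0, 21.0, 161.0], [567.0, 22.0, 158.0], [531.0, -4.0, 166.0], [529.0, -2.0, 165.0], [531.0, 4.0, 163.0], [544.0, 13.0, 153.0], [529.0, 2.0, 159.0], [529.0, 9.0, 159.0], [525.0, 16.0, 164.0], [528.0, 11.0, 152.0]]
 post 2
[... 1371 characters left out ...]
, 156.0], [532.0, 15.0, 167.0], [530.0, 12.0, 162.0], [530.0, 2.0, 168.0], [527.0, 18.0, 157.0], [528.0, 8.0, 159.0], [528.0, -2.0, 163.0]]
 post 37 [5.516e+02 3.000e-01 1.213e+02] [529. -12. 117.] [570.  26. 124.]
 post 62 [548.5 221.9 118.7] [530. 201. 114.] [580. 233. 124.]
 ball 39 [543.5  91.2 198.3] [534.   81.5 187. ] [556.4 101.6 205. ]
 scope 14156 [ 428. -450.  120.] [800. -60. 700.]
   y -450 minx 573.0 z at front 419.0
   y -400 minx 598.0 z at front 418.0
   y -350 minx 436.0 z at front 440.0
   y -300 minx 441.0 z at front 441.0
   y -250 minx 448.0 z at front 441.0
   y -200 minx 675.0 z at front 419.0
   y -150 minx 754.0 z at front 523.0
   y -100 minx 753.0 z at front 169.0
```

```bash
cat >> h.py <<'E'
def down(deg):
    a=np.radians(deg); y=np.array([np.cos(a),np.sin(a),0]); z=np.array([0,0,-1.]); x=np.cross(y,z)
    return R.from_matrix(np.c_[x,y,z]).as_quat()
def st():
    o=robot.get_obs(); print("t",round(float(o["clock"]),2),"tcp",np.round(o["tcp_pos"],1),"F",np.round(o["contact_force"],1),"w",round(float(o["grip_width"]),1),"g",round(float(o["grasp_force"]),1)); return o
E
python3 - <<'E'
from h import *
o=st(); H=np.array([473.5,109.5])
f=robot.ik([83.5,-298,330],o["tool_rot"].tolist()); print("fold",np.round(f,2) if f is not None else f)
for a in(142.5,-37.5): print(a,robot.ik([*H,250],down(a)),robot.ik([463,386.5,115],down(a)))
for a in(3.5,-176.5,-25): print(a,robot.ik([545.5,92.3,171],down(a)))
E
```

```text
t 3.6 tcp [ 134.7 -481.5  231.3] F [ 0.1 -0.3  0.6] w 85.3 g 0.0
fold [-1.3  -0.17 -0.18  1.56 -0.    1.57]
142.5 [ 0.22726153  0.18155608 -0.02625566  1.36298459  0.         -0.68903633] [ 0.69558744  0.46779662  0.02892343  1.13192314  0.         -0.22071041]
-37.5 [ 0.22726153  0.18155608 -0.02625566  1.36298459  0.          2.45255632] [0.69558744 0.46779662 0.02892343 1.13192314 0.         2.92088224]
3.5 [ 0.16761502  0.33955569 -0.01801774  1.21322289  0.          1.67732482]
-176.5 [ 0.16761502  0.33955569 -0.01801774  1.21322289  0.         -1.46426783]
-25 [ 0.16761502  0.33955569 -0.01801774  1.21322289  0.          2.17474366]
```

```bash
python3 - <<'E'
from h import *
o=robot.get_obs(); H=[473.5,109.5]
f=np.array(robot.ik([83.5,-298,330],o["tool_rot"].tolist())); robot.move_j(f.tolist()); st()
f[0]=.227; f[5]=2.4525; robot.move_j(f.tolist()); st()
robot.move_to([*H,245],down(-37.5)); st()
robot.movel([*H,141],speed=130); st()
robot.grab(50); st()
p=robot.get_image("scene"); cv2.imwrite("pics/g.png",cv2.resize(p["frame"][120:300,110:350,::-1],(800,600)))
E
```

```text
t 4.47 tcp [  83.7 -298.8  329.6] F [0.  0.2 0.2] w 85.3 g 0.0
t 6.63 tcp [301.7  69.3 329.9] F [ 0.2  0.  -0.8] w 85.5 g 0.0
t 7.43 tcp [472.9 109.1 245.7] F [-1.2  0.6 -0.5] w 85.4 g 0.0
t 8.38 tcp [473.9 109.6 141.9] F [-0.1 -0.3 -0.5] w 85.4 g 0.0
t 9.06 tcp [473.6 109.5 141.1] F [ 0.6 -1.4  1.9] w 10.6 g 48.7
```

View pics/g.png

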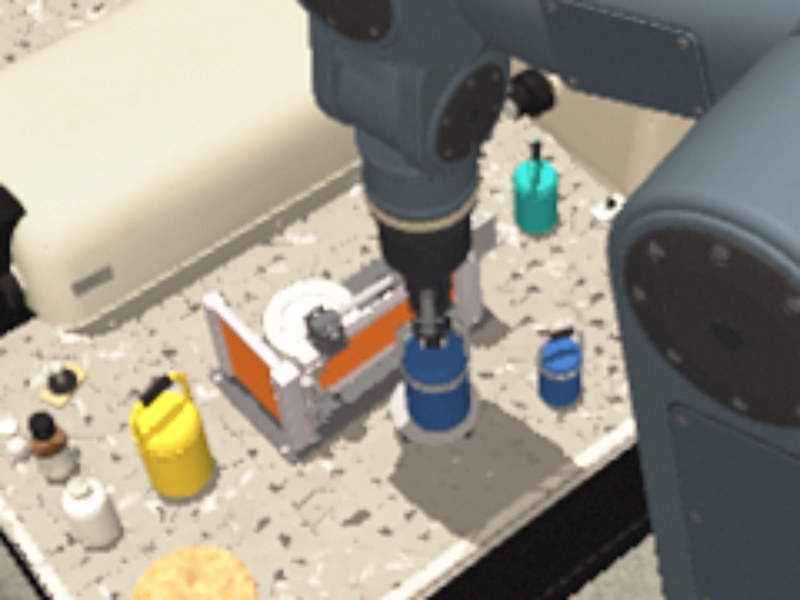

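The fingers hold the blue canister's sleeve (crop 430,320), at a width of 10.6 mm. Next I lift it, carry it and set it down.

```bash
python3 - <<'E'
from h import *
C=[463,386.5]; H=[473.5,109.5]
robot.movel([*H,225],speed=120); st()
robot.movel([*C,225],speed=130); robot.sleep(.3); st()
p=robot.get_image("scene"); cv2.imwrite("pics/h.png",cv2.resize(p["frame"][140:340,90:350,::-1],(780,600)))
robot.movel([*C,125],speed=110); 
print(robot.movel([*C,111],speed=25,threshold=5)); st()
p=robot.get_image("scene")
V=np.full((384,512,3),np.nan); V[p["depth"]>0]=cloud(p); f=p["frame"].astype(int)
b=V[(f[...,2]-f[...,0]>40)&(np.hypot(V[...,0]-463,V[...,1]-386)<70)]
print(len(b),b.mean(0).round(1),b.min(0).round(1),b.max(0).round(1))
cv2.imwrite("pics/i.png",cv2.resize(p["frame"][200:350,90:290,::-1],(800,600)))
E
```

```text
t 9.96 tcp [473.1 109.4 224.2] F [ 0.2  0.5 -2.7] w 10.1 g 48.6
t 12.54 tcp [463.  386.4 225.1] F [ 0.1  0.5 -3.4] w 10.2 g 48.6
True
t 14.09 tcp [463.5 386.5 115.1] F [ 1.2 -1.6  6.9] w 10.4 g 49.6
393 [444.1 391.2  68.4] [406.3 361.1   9.7] [470.8 422.6 204.8]
```

View pics/i.png

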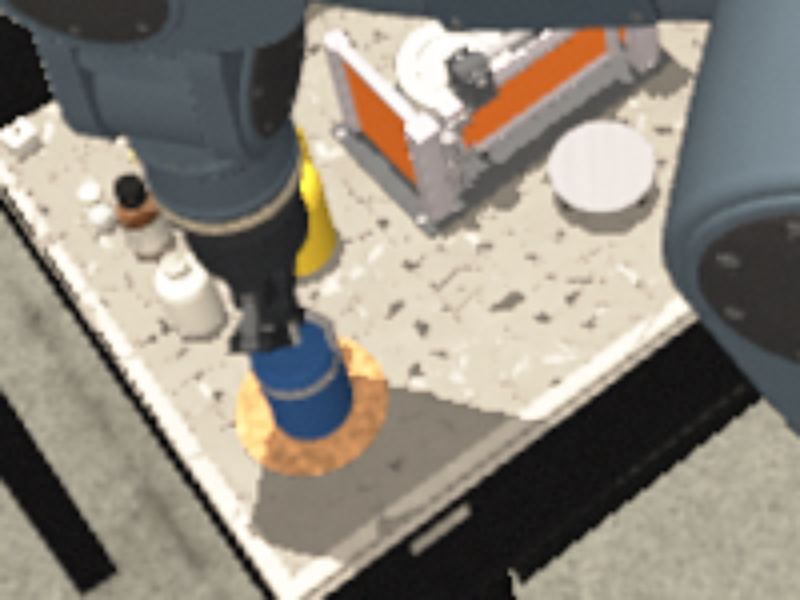

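The canister stands on the coaster, with its base at crop (315,420). Contact came at the expected height, so I release it.

```bash
python3 - <<'E'
from h import *
C=[463,386.5]
robot.release(); robot.sleep(.2); st()
robot.movel([*C,250],speed=150)
# upper approach beside the knob, clear view
robot.move_to([400,230,290],down(3.5)); st()
for k in("scene","top"):
    p=robot.get_image(k); f=p["frame"]; V=np.full((384,512,3),np.nan); V[p["depth"]>0]=cloud(p)
    hsv=cv2.cvtColor(f,cv2.COLOR_RGB2HSV); red=((hsv[...,0]<5)|(hsv[...,0]>175))&(hsv[...,1]>180)&(hsv[...,2]>120)
    v,u=np.nonzero(red); print(k,len(u),u.mean() if len(u) else "",v.mean() if len(v) else "")
    fi=f.astype(int); b=V[(fi[...,2]-fi[...,0]>40)&(np.hypot(V[...,0]-463,V[...,1]-386)<70)]
    l=b[(b[:,2]>86)&(b[:,2]<102)]; print(" blue",len(b),"lid",len(l),l.mean(0).round(1) if len(l) else "",l.min(0).round() if len(l) else "",l.max(0).round() if len(l) else "")
    cv2.imwrite(f"pics/j_{k}.png",cv2.resize(f[130:340,90:370,::-1] if k=="scene" else f[140:290,110:310,::-1],(800,600)))
E
```

```text
t 15.06 tcp [462.7 386.3 114.5] F [ 0.3 -0.5 -0.5] w 85.8 g 0.0
t 16.97 tcp [400.1 230.3 289.6] F [ 0.7  0.  -0.2] w 85.5 g 0.0
scene 83 353.51807228915663 113.2289156626506
 blue 465 lid 255 [456.9 390.3  93. ] [433. 364.  86.] [486. 415.  99.]
top 17 223.35294117647058 192.0
 blue 0 lid 0
```

View pics/j_scene.png

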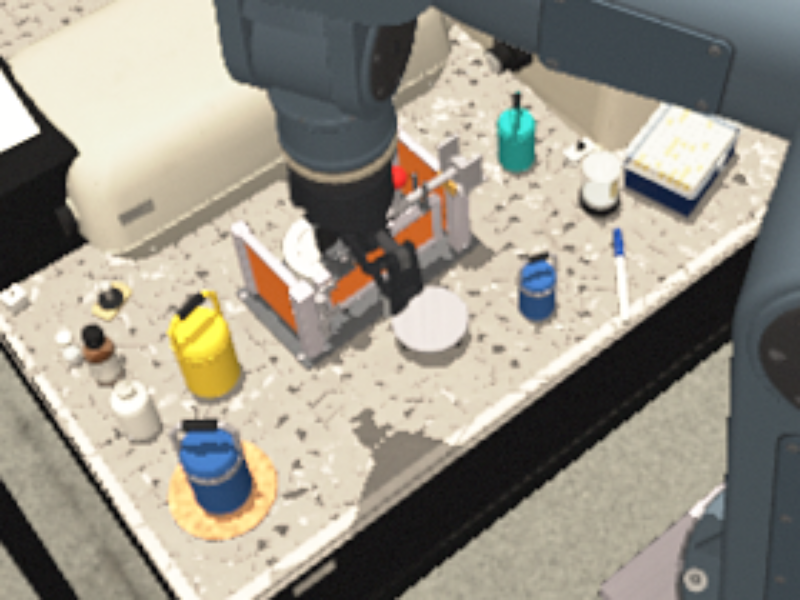

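The canister stands near the middle of the coaster (crop 220,490), all bystanders are in place, and the knob has not moved (top 223,192). Next I take the knob, lift it and draw the bolt.

```bash
cat >> h.py <<'E'
t=np.array([-.061,.998,0]); B0=np.array([545.5,92.3,171.])
def Pb(d,th): return (85-d)*np.cos(th)-48*np.sin(th),(85-d)*np.sin(th)+48*np.cos(th)
def tgt(d,th,d0=3):
    u0,w0=Pb(d0,-.05);u,w=Pb(d,th); return B0+t*(u0-u)+np.array([0,0,w-w0])
E
python3 - <<'E'
from h import *
robot.move_to([*B0[:2],250],down(3.5)); st()
robot.movel(B0.tolist(),speed=120); st()
robot.grab(50); st()
robot.movel(tgt(3,.05).tolist(),speed=25); st()
print(robot.movel(tgt(25,.05).tolist(),speed=40,threshold=15)); st()
p=robot.get_image("scene"); cv2.imwrite("pics/k.png",cv2.resize(p["frame"][150:270,160:320,::-1],(800,600),interpolation=cv2.INTER_CUBIC))
E
```

```text
t 17.9 tcp [545.4  92.7 249.8] F [ 0.6  0.7 -0.2] w 85.4 g 0.0
t 18.71 tcp [545.8  92.7 171.9] F [-0.6 -1.1 -0.3] w 85.5 g 0.0
t 19.32 tcp [545.8  92.3 171.2] F [ 0.8 -0.9  2.5] w 21.1 g 48.7
t 19.86 tcp [545.2  97.1 179.1] F [ 2.5 -0.8 -3.4] w 21.0 g 49.0
False
t 20.56 tcp [543.8 119.3 178. ] F [ 3.8  1.  -4.5] w 21.3 g 49.0
```

View pics/k.png

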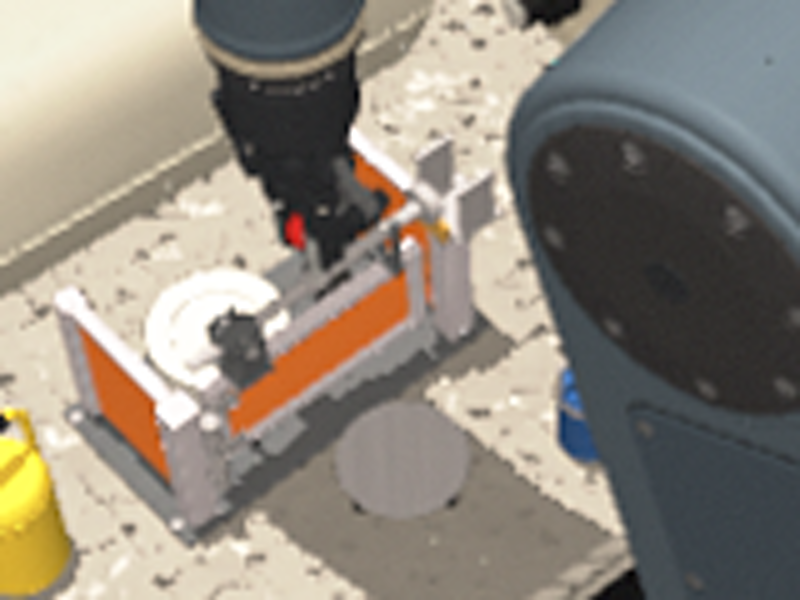

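The bolt is lifted, its nose (crop 405,212) is coming clear of the brass lip (440,230), and the knob is between the fingers. I continue to the stop.

```bash
python3 - <<'E'
from h import *
print(robot.movel(tgt(45,.05).tolist(),speed=30,threshold=9)); o=st()
q=np.array(o["tcp_pos"]); print("drawn",(q-tgt(3,.05))@t)
p=robot.get_image("top"); f=p["frame"]; hsv=cv2.cvtColor(f,cv2.COLOR_RGB2HSV); print(cloud(p,(((hsv[...,0]<5)|(hsv[...,0]>175))&(hsv[...,1]>180))[:,:300].any()*np.zeros((384,512),bool)).shape)
E
```

```text
True
t 21.13 tcp [543.4 133.6 177.6] F [ 2.5 -6.7  2.4] w 21.2 g 49.7
drawn 36.562410178843585
(0, 3)
```

```bash
python3 - <<'E'
from h import *
q=np.array(robot.get_obs()["tcp_pos"]); Hn=q+78*t; r=-79*t
for ph in np.linspace(0,.54,7):
    X=Hn+R.from_euler("z",-ph).apply(r); X[2]=177.3
    robot.movel(X.tolist(),speed=40,orientation=down(3.5-np.degrees(ph)).tolist()); o=st()
    if np.linalg.norm(o["contact_force"])>30: print("STOP");break
robot.sleep(.3); st()
for k in("scene","top"):
    p=robot.get_image(k); f=p["frame"]; cv2.imwrite(f"pics/l_{k}.png",cv2.resize(f[150:270,160:320,::-1],(800,600),interpolation=cv2.INTER_CUBIC))
    V=np.full((384,512,3),np.nan); V[p["depth"]>0]=cloud(p)
    c=V[(V[...,2]>112)&(V[...,2]<124)&(V[...,0]>430)&(V[...,0]<535)&(V[...,1]>30)&(V[...,1]<200)]
    if len(c)>5: print(k,len(c),line(c))
E
```

```text
t 21.43 tcp [543.5 132.7 177.3] F [ 2.9 -1.3 -2.9] w 21.4 g 49.2
t 21.76 tcp [536.3 132.6 177.2] F [ 1.7  1.  -6.2] w 21.3 g 49.1
t 22.08 tcp [529.4 133.  177.3] F [ 2.   0.7 -5.1] w 20.9 g 49.1
t 22.41 tcp [522.5 134.  177.3] F [ 1.9  0.6 -6.1] w 21.3 g 49.1
t 22.73 tcp [515.7 135.8 177.3] F [ 2.6 -0.2 -5.7] w 20.8 g 49.1
t 23.06 tcp [509.  138.2 177.4] F [ 3.3 -0.9 -4.9] w 21.3 g 49.2
t 23.38 tcp [502.5 141.1 177.3] F [ 2.3 -0.8 -6.3] w 21.4 g 49.2
t 23.68 tcp [502.4 141.1 177.3] F [ 2.8  0.3 -4.6] w 21.3 g 49.2
scene 200 (array([493.1, 128. ]), np.float32(62.8), (490.6810607910156, 126.66432189941406))
```

View pics/l_scene.png

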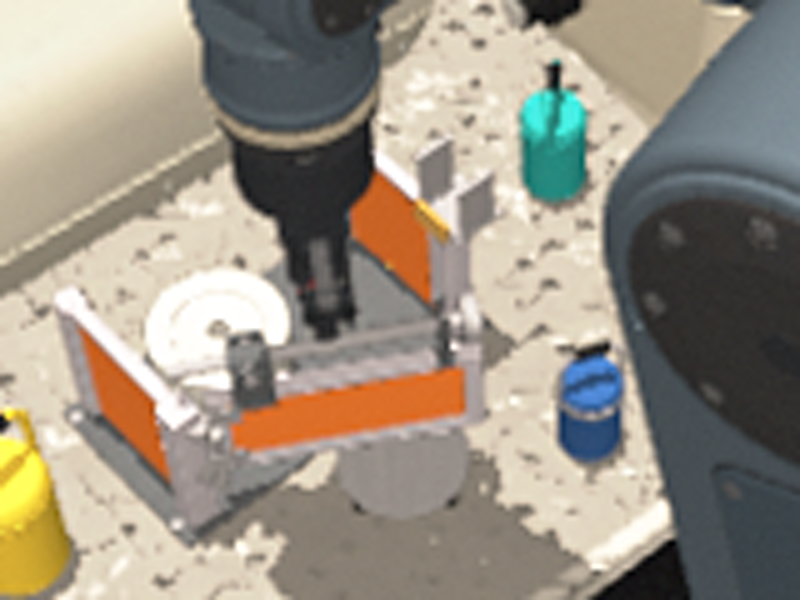

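The gate is open about 0.54 rad: its rail measures 62.8°, against 93.5° when shut. The knob is held at 49 N with the bolt drawn, so I hand in.

```bash
python3 -c "
from h import *
st(); print(robot.job_done())"
```

```text
t 23.78 tcp [502.3 141.2 177.3] F [ 3.1 -0.9 -5.9] w 21.5 g 49.2
the job is handed in; nothing more can be done
None
```

I handed the job in at 23.8 s: the canister stands on the coaster, the bolt is drawn, and the knob is held with the gate open about 0.54 rad (31°); no verdict came back.

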